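Snap the lid of the consumables box shut all round

TASK

The lid lies on the grey box but its four blue rim sections are still sprung up. Press them down with the fingertips one after another until each clicks shut and stays flush: begin with the side that carries the orange tab and go round clockwise as seen from above. Only press: do not lift, tip or shove the box, and leave the nut, the gas cup and the bar beside it where they are.

Things in the scene. Friction and masses are not known exactly. Their poses are not given: they have to be found in the camera images.
- box: the whole box with its lid: loose grey plastic tub, 158 x 118 x 48 mm, about 0.9 kg, with a flat lid on it that measures 170 x 130 mm over all, its top 52 mm above the table. Lid: white middle panel (116 x 76 mm) and white corners, already seated, and between the corners four blue rim sections that start sprung up. Origin: middle of the underside; z up; x along the 170 mm length, +x towards the side with the orange tab; y across the 130 mm width.
- press_1 (a point): point on the top face of rim section 1, half-way along it, 17 mm out from its hinge and 10 mm in from its outer edge; it moves with the section: about 57 mm above the table while the section is up, 52 mm when shut. Section 1 is on the short side at the box's +x, the one with the orange tab. It is a blue rim section of the lid, hinged along the white middle panel; 27 mm deep from hinge to outer edge, 73 mm long, 4 mm thick; made to be pressed straight down here.
- press_2 (a point): point on the top face of rim section 2, half-way along it, 17 mm out from its hinge and 10 mm in from its outer edge; it moves with the section: about 57 mm above the table while the section is up, 52 mm when shut. Section 2 is on the long side at the box's -y. It is a blue rim section of the lid, hinged along the white middle panel; 27 mm deep from hinge to outer edge, 113 mm long, 4 mm thick; made to be pressed straight down here.
- press_3 (a point): point on the top face of rim section 3, half-way along it, 17 mm out from its hinge and 10 mm in from its outer edge; it moves with the section: about 57 mm above the table while the section is up, 52 mm when shut. Section 3 is on the short side at the box's -x. It is a blue rim section of the lid, hinged along the white middle panel; 27 mm deep from hinge to outer edge, 73 mm long, 4 mm thick; made to be pressed straight down here.
- press_4 (a point): point on the top face of rim section 4, half-way along it, 17 mm out from its hinge and 10 mm in from its outer edge; it moves with the section: about 57 mm above the table while the section is up, 52 mm when shut. Section 4 is on the long side at the box's +y. It is a blue rim section of the lid, hinged along the white middle panel; 27 mm deep from hinge to outer edge, 113 mm long, 4 mm thick; made to be pressed straight down here.
- section_1 (a joint): angle of rim section 1 in rad: 0 = sprung up (outer edge about 7.5 mm high), grows as it is pressed down, 0.28 = shut, flush with the white panel. It snaps: pressed at its press point it resists most at first (6 to 10 N), goes over at 0.14 and then pulls itself shut and stays; let go before that it springs back up.
- section_2 (a joint): angle of rim section 2 in rad: 0 = sprung up (outer edge about 7.5 mm high), grows as it is pressed down, 0.28 = shut, flush with the white panel. It snaps: pressed at its press point it resists most at first (6 to 10 N), goes over at 0.14 and then pulls itself shut and stays; let go before that it springs back up.
- section_3 (a joint): angle of rim section 3 in rad: 0 = sprung up (outer edge about 7.5 mm high), grows as it is pressed down, 0.28 = shut, flush with the white panel. It snaps: pressed at its press point it resists most at first (6 to 10 N), goes over at 0.14 and then pulls itself shut and stays; let go before that it springs back up.
- section_4 (a joint): angle of rim section 4 in rad: 0 = sprung up (outer edge about 7.5 mm high), grows as it is pressed down, 0.28 = shut, flush with the white panel. It snaps: pressed at its press point it resists most at first (6 to 10 N), goes over at 0.14 and then pulls itself shut and stays; let go before that it springs back up.
- nut: loose dark steel hex nut, 30 x 35 mm, 16 mm high, standing near the box; origin in the middle of its underside; leave alone
- gas_cup: loose terracotta-coloured ceramic gas cup, 22 mm diameter, 40 mm tall, upright near the box; origin in the middle of its underside; leave alone
- alu_bar: loose aluminium flat bar, 30 x 110 x 12 mm, lying near the box, length along its y; origin in the middle of its underside; leave alone
Mind the look-alikes: they are no part of the job. Of the things that look like the box, the largest one is meant.

How it is judged:
On the way, in this order (a step that is already met when the one before it is completed fails the run):
1. the section with the orange tab is shut (value of joint section_1 above 0.24 rad), for 0.2 s.
2. the next section clockwise is shut (value of joint section_2 above 0.24 rad), for 0.2 s.
3. the section opposite the tab is shut (value of joint section_3 above 0.24 rad), for 0.2 s.
4. the last section is shut (value of joint section_4 above 0.24 rad), for 0.2 s.
At the end, for the whole second after the job is handed in: All four rim sections are shut (past 0.24 rad of 0.28), shut in the order tab side, then clockwise from above; the box stands flat and still on the table within 40 mm of where it was; nut, gas cup and bar are within 30 mm of where they were and the cup is upright (value of joint each of section_1, section_2, section_3, section_4 above 0.24 rad and linear speed of box below 0.02 m/s and height (world z) of box below 0.006 m and angle between box's own z axis and vertical below 0.05 rad and distance of box from where it was at the start of the episode below 0.04 m and distance of each of nut, gas_cup, alu_bar from where it was at the start of the episode below 0.03 m and angle between gas_cup's own z axis and vertical below 0.2 rad); the robot touches nothing.
It fails at once if the box is lifted or tipped (height (world z) of box above 0.012 m or angle between box's own z axis and vertical above 0.15 rad).
It fails at once if the box is shoved more than 40 mm (distance of box from where it was at the start of the episode above 0.04 m).
It fails at once if the nut, gas cup or bar is lifted or moved more than 30 mm, or the cup is knocked over (distance of any of nut, gas_cup, alu_bar from where it was at the start of the episode above 0.03 m or angle between gas_cup's own z axis and vertical above 0.5 rad).
It also fails if it takes over 38 s, if anything falls off the work surface, if the arm or the gripper's body presses on something with over 40 N, if the wrist force passes 120 N, or if a joint passes its speed limit or range.

ROBOT

A 7-joint arm with a two-finger parallel gripper is mounted at the origin on a cart in front of the work surface, level with it; the furniture and walls round the work are solid. World frame = base frame: x ahead of the robot, y to its left, z up, the work surface at z = 0. Lengths are in m, angles in rad, forces in N, time in s.
With the tool pointing down it reaches from about 0.4 to 0.85 m from the base axis. Payload 10.4 kg.
Tool frame: the origin (TCP) lies midway between the tips of the shut fingers; the grasp point (between the pads) lies 19 mm behind it (manip.hold_point_z is the distance from the TCP to the grasp point, in m); z points along the fingers, y is the line along which they close (so a half turn about z gives the same grasp; the last joint's range is limited). The gripper opens to 85 mm and grips with 20 to 120 N. Pads are 22 mm wide; open, the fingers measure 114 mm over their backs; the gripper's body (76 mm by 85 mm) begins 54 mm behind the grasp point. The pads swing forward as they close: fully open they stand 13 mm farther back than shut.
Start: joints at [-1.356, 0.332, -0.065, 1.46, 0.022, 1.35, -0.088], TCP at [0.147, 0.607, 0.231] pointing down, gripper open.
Joint ranges: [-2.6, 2.6], [-0.5, 2.12], [-1.47, 1.34], [0.16, 2.42], [-1.27, 4.41], [0.06, 2.06], [-2.6, 2.6]. Speed limits (rad/s): [2.22, 2.22, 2.79, 2.79, 3.14, 3.14, 3.14].

INTERFACE

Orientations are given as a unit quaternion [x, y, z, w].
In Python, from workcell import manip, eyes, job gives the robot as it stands.
- The arm moves only by the shell command python3 -m crank 'ROWS' [FORCE]. ROWS is JSON, a list that holds one entry, the list of rows, each a list of 7 numbers: the finger opening in cm, from 0 to 8.54, then the shift along the world's x, y, z in cm, then the turn, a rotation vector about the world's x, y, z in degrees. In form: [[[hand, x, y, z, ax, ay, az], ...]]. A call has 1 to 20 rows; each row shifts and turns the commanded pose from where the row before left it; what a row does not reach is not made up. A row lasts 1/8 s, in which the tool goes at most 62.5 mm and 10.7 degrees, less where a joint would pass 70% of its speed; a pose out of reach is approached as far as the arm can. A call with a gripper value outside its range is refused whole. The fingers move at their own pace and stop on an object; FORCE is the grip in N (left out, the last holds). Time passes only in rows, so rows that do not move let the fingers close. It gives the time, the measured TCP pose, the force, the opening and the grip force at its end, in the units of the state.
- manip.get_obs(): the state, without advancing time (a new reading comes with each control period).
- eyes.camera(name): name is "scene" or "top" or "wrist"; returns (picture, depth): 400x640x3 uint8, red, green, blue; 400x640 float32, m along the optical axis (not along the pixel's ray), 0 where there is no reading.
- eyes.camera_params(name): a dict with "fx", "fy", "cx", "cy" (pixels), "world_from_camera" (4x4, takes a point from camera to world coordinates); the wrist camera has in their place "hand_eye" (4x4, takes a point from camera to tool coordinates, whose origin is the TCP and whose axes are the flange's). Camera axes: x right, y down, z forward; pixel columns grow to the right and rows downward; lengths in m; the calibration is good to about 2 mm. A picture is of the moment at which its call begins: read the wrist's pose just before it. camera_params takes no time and is no camera call.
- job.hand_in(): hands the job in; it is judged then, once.
The state is a dict: "clock": time; "joint_pos": joint angles; "joint_velocities": joint speeds; "tau": joint torques, N m; "position": TCP position; "ee_rot": TCP orientation; "ft_force": force on the tool from outside, world axes, zero at the start; "torque": the same for the moment, N m; "grip_width": opening from 0.0 (shut) to 1.0 (fully open); "grasp_force": force on a finger pad.
Only numpy, scipy, OpenCV 4.12 (cv2) and the standard library are available. Lean on these libraries where they do the work, as an engineer would, in place of code of your own. Each camera call takes 0.05 s, during which the arm holds its last target. There are 200 camera calls.

## Working session

There is one attempt and no reset: what is moved stays moved. The work goes in short steps, Python scripts to look and compute and a shell command to move; the robot and the scene stay as the last step left them, time stands still between calls to the robot, and variables do not carry over. Pictures are saved under pics/ and viewed, at most 10 in all, crops included, and the job is handed in when it is done.

```bash
mkdir -p pics; python3 - <<'E'
from workcell import manip, eyes
import cv2,numpy as np
print({k:np.round(v,3) for k,v in manip.get_obs().items()})
for n in("top","scene"):
    p,d=eyes.camera(n); cv2.imwrite(f"pics/{n}0.png",p[...,::-1]); np.savez(f"/tmp/{n}0.npz",p=p,d=d)
    print(eyes.camera_params(n))
E
```

```text
{'clock': np.float64(0.0), 'joint_pos': array([-1.356,  0.333, -0.065,  1.461,  0.022,  1.35 , -0.089]), 'joint_velocities': array([-0.001,  0.   ,  0.001,  0.002,  0.001,  0.   ,  0.002]), 'tau': array([ 0.0000e+00, -6.2544e+01,  5.0000e-02, -3.9161e+01,  1.6000e-02,
        1.0000e-02, -0.0000e+00]), 'position': array([0.147, 0.607, 0.231]), 'ee_rot': array([ 0.119,  0.993, -0.001, -0.   ]), 'ft_force': array([ 0.762, -0.172, -0.256]), 'torque': array([-0.022, -0.032,  0.022]), 'grasp_force': np.float64(0.0), 'grip_width': np.float64(1.0)}
{'fx': 388.51167345662685, 'fy': 388.51167345662685, 'cx': 322.13436111602607, 'cy': 205.90383989732226, 'world_from_camera': array([[-0.01046721, -0.98664105,  0.16257267,  0.4691509 ],
       [-0.99992793,  0.01128378,  0.00410019,  0.15198294],
       [-0.00587985, -0.16251803, -0.98668805,  0.92192753],
       [ 0.        ,  0.        ,  0.        ,  1.        ]])}
{'fx': 492.6162689644544, 'fy': 492.6162689644544, 'cx': 319.4842074554243, 'cy': 203.69570530887486, 'world_from_camera': array([[ 0.58147161, -0.55845484,  0.591624  , -0.00945214],
       [-0.8134475 , -0.38663225,  0.4345327 , -0.30945661],
       [-0.01392598, -0.73392349, -0.67908937,  0.78650608],
       [ 0.        ,  0.        ,  0.        ,  1.        ]])}
```

View pics/top0.png

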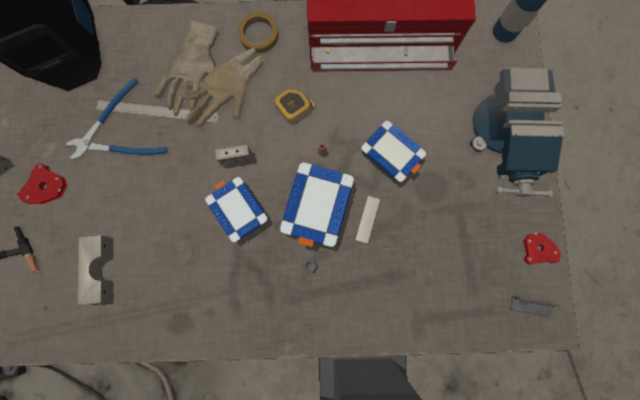

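The top view shows the large box centred at about (317,205) with its orange tab at (306,241). The nut is at (310,266), the cup at (322,150) and the bar at (368,219). The two smaller boxes are look-alikes.

```bash
cat > h.py <<'E'
import numpy as np,cv2
from workcell import eyes
def onplane(n,uv,z):
    c=eyes.camera_params(n);T=c["world_from_camera"];uv=np.atleast_2d(uv).astype(float)
    r=np.c_[(uv[:,0]-c["cx"])/c["fx"],(uv[:,1]-c["cy"])/c["fy"],np.ones(len(uv))]@T[:3,:3].T
    return T[:3,3]+r*((z-T[2,3])/r[:,2])[:,None]
E
python3 - <<'E'
from h import *
f=np.load("/tmp/top0.npz");p=f["p"];d=f["d"]
hsv=cv2.cvtColor(p,cv2.COLOR_RGB2HSV)
m=((hsv[...,1]<60)&(hsv[...,2]>170)).astype(np.uint8)
m[:, :270]=0;m[:,365:]=0;m[:155]=0;m[255:]=0
n,l,s,c=cv2.connectedComponentsWithStats(m)
for i in range(1,n):
    if s[i,4]<15: continue
    print(s[i],np.round(onplane("top",c[i],.052)[0],4))
    if s[i,4]>500:
        ys,xs=np.where(l==i);w=onplane("top",np.c_[xs,ys],.052)
        r=cv2.minAreaRect((w[:,:2]*1000).astype(np.float32));print(r)
        T=eyes.camera_params("top");dd=d[ys,xs];P=np.c_[(xs-T["cx"])/T["fx"]*dd,(ys-T["cy"])/T["fy"]*dd,dd]@T["world_from_camera"][:3,:3].T+T["world_from_camera"][:3,3]
        print("med",np.median(P,0))
o=((hsv[...,0]<18)&(hsv[...,1]>150)&(hsv[...,2]>120)).astype(np.uint8)
n,l,s,c=cv2.connectedComponentsWithStats(o)
for i in range(1,n):
    if s[i,4]>20 and 270<c[i][0]<365 and c[i][1]>140: print("orange",s[i],onplane("top",c[i],.05)[0])
for k,uv,z in(("nut",(310,266),.016),("cup",(322,150),.04),("bar",(368,219),.012)):print(k,onplane("top",uv,z)[0])
cv2.imwrite("pics/topc.png",cv2.resize(p[140:280,255:395,::-1],None,fx=4,fy=4,interpolation=cv2.INTER_CUBIC))
E
```

```text
[298 163  13  12 110] [0.7017 0.1964 0.052 ]
[341 174  12  13 113] [0.6723 0.0983 0.052 ]
[ 295  177   44   55 1561] [0.6178 0.1678 0.052 ]
((618.6163940429688, 167.72317504882812), (72.40745544433594, 112.34153747558594), 73.42216491699219)
med [0.61703505 0.16738696 0.05200254]
[356 211   9  31 146] [0.5572 0.0677 0.052 ]
[281 221  12  13 120] [0.5651 0.2369 0.052 ]
[324 234  13  12 118] [0.5358 0.139  0.052 ]
orange [298 238  16   9  88] [0.53190862 0.19398989 0.05      ]
nut [0.47835931 0.18518479 0.016     ]
cup [0.74797115 0.15456688 0.04      ]
bar [0.58653131 0.04790333 0.012     ]
```

View pics/topc.png

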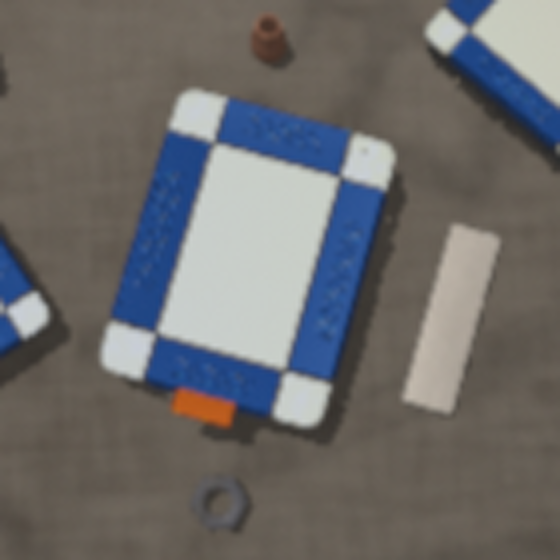

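```bash
python3 -m crank '[[[0,2.5,-2.6,0,0,0,0],[0,2.5,-2.6,0,0,0,0],[0,2.5,-2.6,0,0,0,-3],[0,2.5,-2.6,0,0,0,0],[0,2.5,-2.6,0,0,0,0],[0,2.5,-2.6,0,0,0,0],[0,2.5,-2.6,0,0,0,0],[0,2.5,-2.6,0,0,0,0],[0,2.5,-2.6,0,0,0,0],[0,2.5,-2.6,0,0,0,0],[0,2.5,-2.6,0,0,0,0],[0,2.5,-2.6,0,0,0,0],[0,2.5,-2.6,0,0,0,0],[0,2.5,-2.6,0,0,0,0],[0,2.5,-2.6,0,0,0,0],[0,2.5,-2.6,0,0,0,0],[0,0,0,0,0,0,0],[0,0,0,0,0,0,0]]]'
```

```text
clock: 2.35
position: [0.5467, 0.192, 0.231]
ee_rot: [0.144, 0.99, 0.0, -0.0]
ft_force: [-1.2, 0.6, 0.3]
grip_width: 0.003
grasp_force: 0.0
```

```bash
python3 -m crank '[[[0,0,-0.3,-3,0,0,0],[0,0,0,-4,0,0,0],[0,0,0,-4,0,0,0],[0,0,0,-3,0,0,0],[0,0,0,-2,0,0,0],[0,0,0,0,0,0,0],[0,0,0,0,0,0,0]]]'; python3 - <<'E'
from h import *
p,d=eyes.camera("scene");cv2.imwrite("pics/s1.png",p[...,::-1])
E
```

```text
clock: 3.22
position: [0.5474, 0.1893, 0.0723]
ee_rot: [0.144, 0.99, 0.0, 0.0]
ft_force: [0.0, 0.1, 1.0]
grip_width: 0.001
grasp_force: 0.0
```

View pics/s1.png

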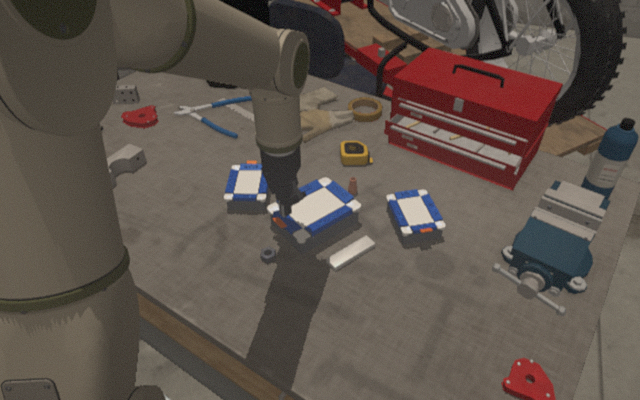

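The scene view shows the closed fingertips above the tab-side section, at about (288,205). Next I press.

```bash
python3 -m crank '[[[0,0,0,-0.7,0,0,0],[0,0,0,-0.4,0,0,0],[0,0,0,-0.3,0,0,0],[0,0,0,-0.3,0,0,0],[0,0,0,-0.2,0,0,0],[0,0,0,0,0,0,0]]]'
```

```text
clock: 4.03
position: [0.5473, 0.1884, 0.0522]
ee_rot: [0.145, 0.989, -0.0, 0.0]
ft_force: [0.5, 0.1, 0.0]
grip_width: -0.001
grasp_force: 0.0
```

```bash
python3 -m crank '[[[0,0,0,-0.1,0,0,0],[0,0,0,-0.05,0,0,0],[0,0,0,0,0,0,0]]]'; python3 -m crank '[[[0,0,0,1,0,0,0],[0,0,0,2,0,0,0],[0,0,0,0,0,0,0]]]'
```

```text
clock: 4.4
position: [0.5473, 0.1884, 0.052]
ee_rot: [0.145, 0.989, 0.0, -0.0]
ft_force: [-6.4, -1.5, 13.4]
grip_width: -0.005
grasp_force: 6.9
clock: 4.78
position: [0.5483, 0.1888, 0.0823]
ee_rot: [0.145, 0.989, 0.001, 0.001]
ft_force: [-0.3, -0.2, -0.2]
grip_width: 0.002
grasp_force: 0.0
```

```bash
python3 -m crank '[[[0,2.9,1.1,0,0,0,0],[0,2.9,1.1,0,0,0,0],[0,2.8,0.95,0,0,0,0],[0,0,0,0,0,0,0],[0,0,0,0,0,0,0]]]'; cat > v.py <<'E'
from h import *
p,d=eyes.camera("top");c=eyes.camera_params("top");T=c["world_from_camera"]
v,u=np.mgrid[:400,:640];P=np.stack([(u-c["cx"])/c["fx"]*d,(v-c["cy"])/c["fy"]*d,d],-1)@T[:3,:3].T+T[:3,3]
q=P[...,:2]-[.6187,.1677];ex=np.array([-.9585,.285]);ey=np.array([-.285,-.9585]);X=q@ex;Y=q@ey
for n,m in(("1",(abs(X-77)>0)&(X>.070)&(X<.082)&(abs(Y)<.03)),("2",(Y<-.05)&(Y>-.062)&(abs(X)<.05)),("3",(X<-.07)&(X>-.082)&(abs(Y)<.03)),("4",(Y>.05)&(Y<.062)&(abs(X)<.05)),("mid",(abs(X)<.05)&(abs(Y)<.03))):
    m&=(d>0)&(P[...,2]<.07)&(P[...,2]>.03); print(n,m.sum(),np.median(P[m][:,2]).round(4) if m.any() else None)
E
python3 v.py
```

```text
clock: 5.4
position: [0.6324, 0.2195, 0.0799]
ee_rot: [0.145, 0.989, -0.0, -0.001]
ft_force: [0.3, -0.1, -0.2]
grip_width: -0.002
grasp_force: 0.0
1 0 None
2 0 None
3 108 0.0572
4 197 0.0573
mid 142 0.052
```

```bash
python3 -m crank '[[[0,0.1,0.1,-1,0,0,0],[0,0.1,0,-0.6,0,0,0],[0,0,0,-0.4,0,0,0],[0,0,0,-0.3,0,0,0],[0,0,0,-0.3,0,0,0],[0,0,0,-0.2,0,0,0],[0,0,0,0,0,0,0]]]'
```

```text
clock: 6.32
position: [0.6351, 0.2207, 0.0525]
ee_rot: [0.145, 0.989, -0.0, -0.0]
ft_force: [-0.3, -0.2, 0.5]
grip_width: -0.003
grasp_force: 0.0
```

```bash
python3 -m crank '[[[0,0,0,-0.1,0,0,0],[0,0,0,-0.05,0,0,0],[0,0,0,0,0,0,0]]]'; python3 -m crank '[[[0,0,0,1,0,0,0],[0,0,0,2,0,0,0],[0,1.8,-2.5,0,0,0,0],[0,1.8,-2.5,0,0,0,0],[0,1.95,-2.45,0,0,0,0],[0,0,0,0,0,0,0],[0,0,0,0,0,0,0]]]';python3 v.py
```

```text
clock: 6.7
position: [0.6354, 0.2208, 0.0521]
ee_rot: [0.145, 0.989, 0.0, 0.0]
ft_force: [-2.4, -1.5, 7.1]
grip_width: 0.001
grasp_force: 3.4
clock: 7.58
position: [0.6907, 0.1473, 0.0821]
ee_rot: [0.144, 0.99, 0.0, 0.0]
ft_force: [-0.5, 1.0, 0.5]
grip_width: -0.004
grasp_force: 0.0
1 82 0.0519
2 226 0.0521
3 0 None
4 0 None
mid 111 0.0521
```

Sections 1 and 2 read flush at 52 mm. Section 3 is next.

```bash
python3 -m crank '[[[0,0,-0.1,-1.1,0,0,0],[0,0,0,-0.7,0,0,0],[0,0,0,-0.4,0,0,0],[0,0,0,-0.3,0,0,0],[0,0,0,-0.3,0,0,0],[0,0,0,-0.2,0,0,0],[0,0,0,-0.1,0,0,0],[0,0,0,0,0,0,0]]]'
```

```text
clock: 8.62
position: [0.6908, 0.1455, 0.052]
ee_rot: [0.145, 0.989, 0.0, 0.0]
ft_force: [-6.4, -0.2, 13.8]
grip_width: 0.0
grasp_force: 6.8
```

```bash
python3 -m crank '[[[0,0,0,1,0,0,0],[0,0,0,2,0,0,0],[0,-2.9,-1,0,0,0,0],[0,-2.9,-1,0,0,0,0],[0,-3,-1.1,0,0,0,0],[0,0,0,0,0,0,0],[0,0,0,0,0,0,0]]]';python3 v.py
```

```text
clock: 9.5
position: [0.6036, 0.115, 0.0814]
ee_rot: [0.144, 0.99, 0.001, 0.001]
ft_force: [0.2, -0.9, -0.6]
grip_width: 0.006
grasp_force: 0.0
1 143 0.0519
2 223 0.0519
3 1 0.052
4 0 None
mid 647 0.0521
```

```bash
python3 -m crank '[[[0,0,0,-1.1,0,0,0],[0,0,0,-0.7,0,0,0],[0,0,0,-0.4,0,0,0],[0,0,0,-0.3,0,0,0],[0,0,0,-0.3,0,0,0],[0,0,0,-0.2,0,0,0],[0,0,0,-0.1,0,0,0],[0,0,0,0,0,0,0]]]';python3 -m crank '[[[0,0,0,1,0,0,0],[0,0,0,3,0,0,0],[0,0,0,5,0,0,0],[0,-5,0,3,0,0,0],[0,-5,0,0,0,0,0],[0,-5,0,0,0,0,0],[0,0,-5,0,0,0,0],[0,0,-5,0,0,0,0],[0,0,-5,0,0,0,0],[0,0,-5,0,0,0,0],[0,0,0,0,0,0,0],[0,0,0,0,0,0,0]]]';python3 v.py; python3 -c "
from h import *
p,d=eyes.camera('top');cv2.imwrite('pics/end.png',p[...,::-1])"
```

```text
clock: 10.55
position: [0.603, 0.1145, 0.0518]
ee_rot: [0.145, 0.989, 0.001, 0.0]
ft_force: [-10.9, -2.1, 26.0]
grip_width: -0.001
grasp_force: 13.0
clock: 12.05
position: [0.4528, -0.0849, 0.1693]
ee_rot: [0.144, 0.99, 0.0, -0.0]
ft_force: [-0.5, 1.0, 0.0]
grip_width: 0.0
grasp_force: 0.0
1 143 0.0519
2 227 0.0519
3 132 0.0519
4 229 0.0519
mid 1139 0.0519
```

View pics/end.png

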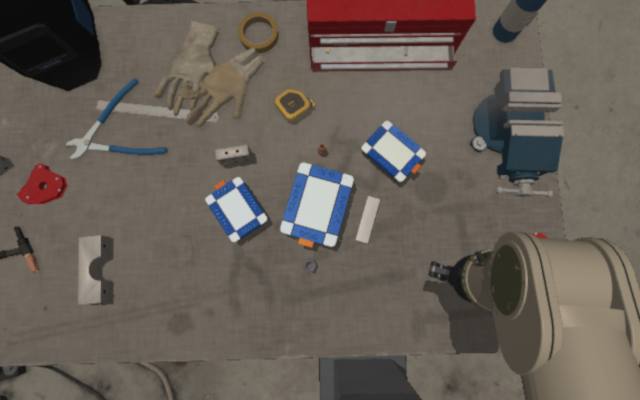

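All four sections read flush at 52 mm. In the picture the box (317,205), nut (310,266), cup (322,150) and bar (368,219) sit where they were, and the arm is clear on the right.

```bash
python3 -c "
from workcell import job
print(job.hand_in())"
```

```text
the job is handed in; nothing more can be done
None
```

I pressed all four rim sections shut in order (tab side, then clockwise), each measuring flush at 52 mm; the box, nut, cup and bar look unmoved, and I handed the job in at about 12 s (no verdict was returned).

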